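# Eject the check cassette and catch it on the chute

## Robot

A 6-joint arm with a two-finger parallel gripper is mounted at the origin on the work surface. World frame = base frame: x ahead of the robot, y to its left, z up, the work surface at z = 0. Lengths are in m, angles in rad, forces in N, time in s.
With the tool pointing down it reaches from about 0.35 to 0.925 m from the base axis. Payload 6.4 kg.
Tool frame: the origin (TCP) lies on the front face of the gripper's body, between the roots of the fingers; the fingertips stand 73 mm ahead of it and the grasp point (between the pads) lies ctrl.hold_point_z ahead of it (ctrl.hold_point_z is the distance from the TCP to the grasp point, in m); z points along the fingers, y is the direction in which the jaws open and shut (so a half turn about z gives the same grasp; the last joint's range is limited). The gripper opens to 85 mm and grips with 20 to 120 N. Pads are 22 mm wide; open, the fingers measure 114 mm over their backs; the gripper's body (76 mm by 85 mm) begins 54 mm behind the grasp point. The pads swing forward as they close: fully open they stand 13 mm farther back than shut.
Start: joints at [-1.495, 0.245, 1.558, -0, 1.339, -0.174], TCP at [0.161, -0.63, 0.304] pointing down, gripper open.
Joint ranges: [-3.13, 3.13], [-1.02, 2.26], [0.13, 2.54], [-0.95, 4.09], [0.21, 2.88], [-2.74, 2.74]. Speed limits (rad/s): [2.57, 2.57, 3.14, 3.14, 3.14, 3.14].

## Interface

Orientations are given as a unit quaternion [w, x, y, z].
In Python, from rig import ctrl gives the robot as it stands.
- The arm moves only by the shell command python3 -m pendant 'ROWS' [OPENING] [FORCE]. ROWS is JSON, a list of rows, each a list of 6 numbers: the shift along the world's x, y, z in m, then the turn, a rotation vector about the world's x, y, z in degrees. In form: [[dx, dy, dz, ax, ay, az], ...]. A call has 1 to 12 rows; each row shifts and turns the commanded pose from where the row before left it; what a row does not reach is not made up. A row lasts 1/8 s, in which the tool goes at most 62.5 mm and 10.7 degrees, less where a joint would pass 70% of its speed; a pose out of reach is approached as far as the arm can. A call with a gripper value outside its range is refused whole. OPENING is the gripper command: -1 is shut, 1 is fully open, values between are in proportion, set as the call begins (- or left out, the last holds). The fingers move at their own pace and stop on an object; FORCE is the grip in N (left out, the last holds). Time passes only in rows, so rows that do not move let the fingers close. It gives the time, the measured TCP pose, the force and the opening at its end, in the units of the state.
- ctrl.observe(): the state, without advancing time (a new reading comes with each control period).
- ctrl.grab_frame(name): name is "scene" or "side" or "wrist"; returns a dict with "image" (480x640x3 uint8, red, green, blue), "camera_matrix" (3x3 intrinsics, pixels), "extrinsics" (4x4, takes a point from camera to world coordinates); the wrist camera has in their place "tool_from_camera" (4x4, takes a point from camera to tool coordinates, whose origin is the TCP and whose axes are the flange's). Camera axes: x right, y down, z forward; pixel columns grow to the right and rows downward; lengths in m; the calibration is good to about 2 mm. A picture is of the moment at which its call begins: read the wrist's pose just before it. There is no depth.
- ctrl.job_done(): hands the job in, once; it reports no verdict.
The state is a dict: "clock": time; "joint_pos": joint angles; "joint_velocities": joint speeds; "joint_efforts": joint torques, N m; "tool_pos": TCP position; "eef_rot": TCP orientation; "force": force on the tool from outside, world axes, zero at the start; "wrist_torque": the same for the moment, N m; "gripper_width": opening from 0.0 (shut) to 1.0 (fully open).
Only numpy, scipy, OpenCV 4.12 (cv2) and the standard library are available. Lean on these libraries where they do the work, as an engineer would, in place of code of your own. Each camera call takes 0.05 s, during which the arm holds its last target. There are 200 camera calls.

## Task

The reader's check cassette has to come out, but it must not go into the used-cassette tray. Press the eject key fully down with one finger and, with the key still held down, stop the popped-out cassette on the chute with the other finger once it is clear of the slot; do not pinch it or lift it, and leave everything else alone. Finish while still holding the cassette there against that finger, on the chute.

Things in the scene. Friction and masses are not known exactly. Their poses are not given: they have to be found in the camera images.
- reader: bench-top cassette reader, fixed, 200 mm wide (its y); spans 140 mm before (-x) to 170 mm behind its origin, which lies on the bench. x: to its back; y: to the key side. The front deck rises to the back at 0.35 rad (20 deg) from 60 mm above the bench at its front edge; rear housing 146 mm high from 50 mm behind the origin. An open tray, 40 mm high, 72 mm deep, stands before it under the chute
- chute: polished steel channel in the deck, fixed, slippery (nothing loose stays on it). Origin: slot mouth, mid-width, on the floor, 94.5 mm above the bench. x: up the slope into the slot; z: normal to the sloped floor; y: across, to the key side. Open from x = 0 to the lip at -115 mm. 38 mm wide inside 3 mm rails 9 mm high; deck beside it 3 mm above its floor. Past x = 0 a hood, top 24.5 mm up
- chute_lip (a point): middle of the chute's lower open edge, on its floor, 55 mm above the bench; below it the used-cassette tray
- cassette: check cassette: loose smooth white plastic block, 56 (its x, along the chute) x 36 x 14 mm thick, about 60 g; origin under its centre, axes as the chute's. Starts in the slot, front 14 mm showing (origin at chute x = +14 mm), held by a catch against a spring. Key about 5 mm down: it is pushed 18 mm out and slides on, off the lip 0.3 to 0.5 s after its release unless something stands in its way
- key_top (a point): centre of the top face of the eject key: grey cap with three ribs, 50 mm long (along chute x), 28 mm wide, on the deck beside the open chute, at chute x = -85 mm, y = +53 mm. Its flat top is parallel to the chute's floor: untouched 14 mm, fully down 6 mm above that floor's level (along chute z)
- eject_key (a joint): travel of the eject key into the deck, normal to the sloped deck, in m: 0 up, 0.008 fully down. Sprung: about 2 N at first, 5 N fully down; comes up again when let go, which does not matter once the cassette is out
- vial_a: loose capped sample vial, 25 mm across, 48 mm high, upright on the bench before the key side of the reader; origin under its centre. Leave alone
- vial_b: a second vial like vial_a, standing near it or beside the deck's key side. Leave alone
- spare_cassette: an unused cassette of the same shape lying loose on the bench in front of the tray; origin under its centre. Leave alone
- meter: hand-held glucose meter, 95 x 56 x 18 mm, lying on the bench beside the reader, on the side away from the key; origin under its centre. Leave alone
- strip_box: carton 90 x 55 x 60 mm behind the reader; origin under its centre. Leave alone
- reagent_bottle: amber bottle, 60 mm across, 125 mm high, behind the reader, beside the carton; origin under its centre. Leave alone
- pipette: micropipette lying on the bench well in front of the reader, about 255 mm long and 30 mm high, its axis along its own x; origin on the bench below its middle. Leave alone

How it is judged:
By the outcome, as a careful person would: the job done as asked, in the order asked, and still so for the second after the job is handed in, while the arm keeps its last pose, push and grip.
It also fails if it takes over 32 s, if anything falls off the work surface, if the arm or the gripper's body presses on something with over 40 N, if the wrist force passes 120 N, or if a joint passes its speed limit or range.

## Working session

There is one attempt and no reset: what is moved stays moved. The work goes in short steps, Python scripts to look and compute and a shell command to move; the robot and the scene stay as the last step left them, time stands still between calls to the robot, and variables do not carry over. Pictures are saved under pics/ and viewed, about 8 in all and at most 12, crops included, and the job is handed in when it is done.

```bash
mkdir -p pics; ls; python3 - <<'E'
from rig import ctrl
import cv2,numpy as np
np.set_printoptions(precision=4,suppress=True)
print(ctrl.hold_point_z, ctrl.observe())
for n in("scene","side"):
    f=ctrl.grab_frame(n); cv2.imwrite(f"pics/{n}0.png",f["image"][:,:,::-1]); print(n,f["camera_matrix"],f["extrinsics"])
f=ctrl.grab_frame("wrist");print(f["camera_matrix"],f["tool_from_camera"])
E
```

```text
pics
0.0539 {'clock': 0.0, 'joint_pos': array([-1.4951,  0.2458,  1.559 , -0.    ,  1.3387, -0.1741]), 'joint_velocities': array([-0.0016, -0.0007,  0.0006, -0.0006,  0.    , -0.0003]), 'joint_efforts': array([ -0.0024, -42.951 , -32.6131,  -0.0003,   0.0053,   0.    ]), 'tool_pos': array([ 0.1607, -0.6294,  0.3028]), 'eef_rot': array([-0.0009,  0.9922,  0.1246,  0.    ]), 'force': array([-0.1422,  0.7249,  0.9185]), 'wrist_torque': array([-0.0302, -0.0262,  0.0288]), 'gripper_width': 1.0014208341961386}
scene [[461.0123   0.     315.75  ]
 [  0.     461.0123 233.9352]
 [  0.       0.       1.    ]] [[-0.4357  0.5259 -0.7304  1.3148]
 [ 0.9001  0.2582 -0.3511  0.4037]
 [ 0.0039 -0.8104 -0.5858  0.6987]
 [ 0.      0.      0.      1.    ]]
side [[441.2109   0.     324.0889]
 [  0.     441.2109 241.1222]
 [  0.       0.       1.    ]] [[-0.9856 -0.1313  0.1068  0.4431]
 [-0.1692  0.7776 -0.6056  0.6712]
 [-0.0036 -0.6149 -0.7886  0.8786]
 [ 0.      0.      0.      1.    ]]
[[406.6769   0.     318.2612]
 [  0.     406.6769 235.5908]
 [  0.       0.       1.    ]] [[-0.0007 -0.9446 -0.3283  0.0848]
 [ 1.     -0.0007 -0.0001 -0.0013]
 [-0.0001 -0.3283  0.9446 -0.0701]
 [ 0.      0.      0.      1.    ]]
```

View pics/scene0.png

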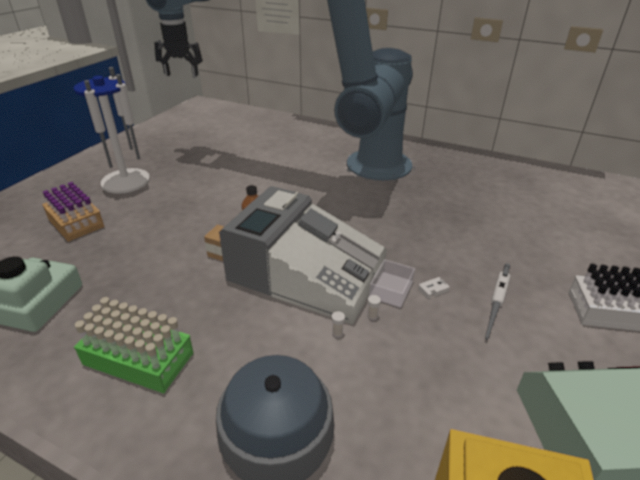

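View pics/side0.png

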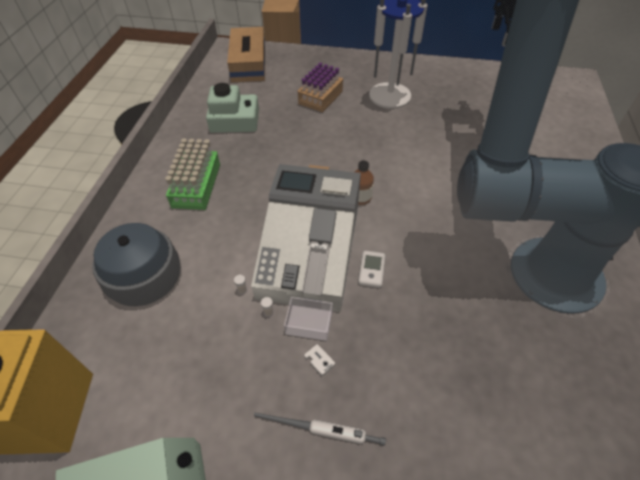

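The scene shows the reader at about (300,250) px and its front toward world +y, with the key on the far (+x) side and the vials in front. I'll zoom in on the reader in both views.

```bash
python3 - <<'E'
import cv2
a=cv2.imread("pics/scene0.png")[180:330,205:405]; cv2.imwrite("pics/sc1.png",cv2.resize(a,None,fx=4,fy=4,interpolation=cv2.INTER_CUBIC))
a=cv2.imread("pics/side0.png")[155:345,220:400]; cv2.imwrite("pics/sd1.png",cv2.resize(a,None,fx=3,fy=3,interpolation=cv2.INTER_CUBIC))
E
```

```text
(no output)
```

View pics/sc1.png

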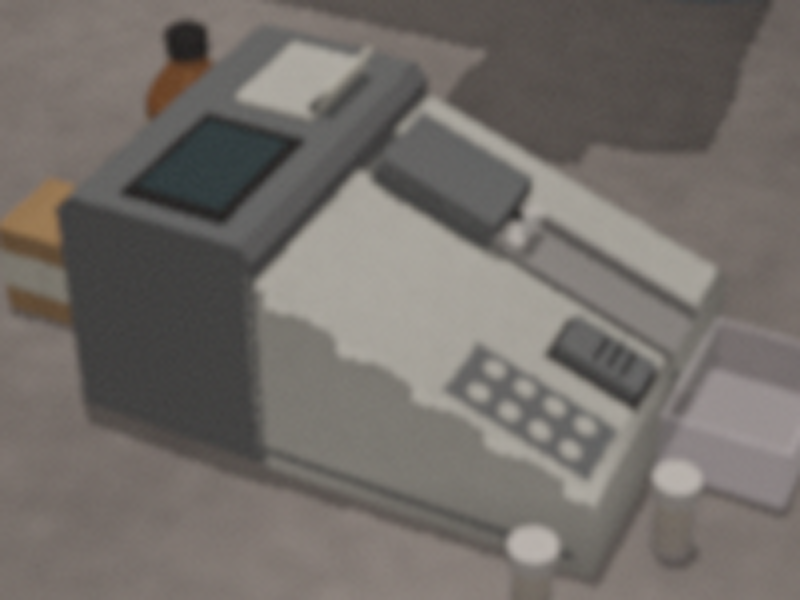

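View pics/sd1.png

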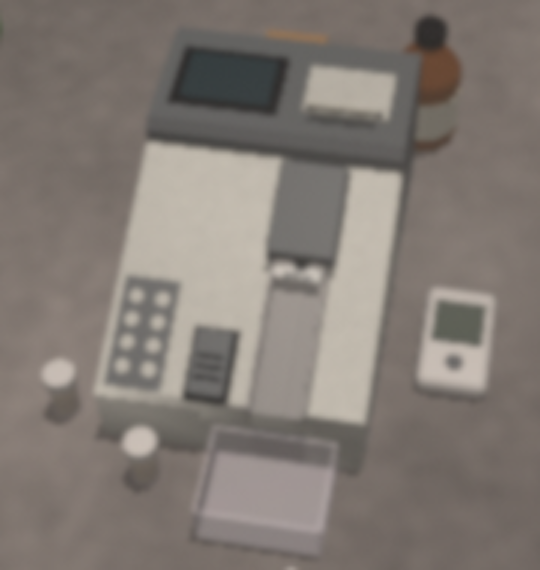

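```bash
cat > h.py <<'E'
import numpy as np
from scipy.spatial.transform import Rotation as R
from scipy.optimize import least_squares
np.set_printoptions(precision=4,suppress=True)
K={"scene":(461.0123,315.75,233.9352),"side":(441.2109,324.0889,241.1222)}
E={"scene":np.array([[-0.4357,0.5259,-0.7304,1.3148],[0.9001,0.2582,-0.3511,0.4037],[0.0039,-0.8104,-0.5858,0.6987]]),
"side":np.array([[-0.9856,-0.1313,0.1068,0.4431],[-0.1692,0.7776,-0.6056,0.6712],[-0.0036,-0.6149,-0.7886,0.8786]])}
def proj(c,P):
    p=E[c][:,:3].T@(P-E[c][:,3]); f,cx,cy=K[c]; return np.array([cx+f*p[0]/p[2],cy+f*p[1]/p[2]])
def chute(yaw): return R.from_euler("z",yaw)*R.from_euler("y",-0.35)   # x up the slope
E
python3 - <<'E'
from h import *
S=lambda u,v:("scene",205+u/4,180+v/4); D=lambda u,v:("side",220+u/3,155+v/3)
m=1e-3
obs=[("r",(-140,-100,60),S(718,270)),("r",(-140,-100,60),D(366,422)),("r",(-140,100,60),S(597,505)),("r",(-140,100,60),D(96,392)),
("r",(-140,100,0),S(590,580)),("r",(50,100,0),S(268,462)),
("c",(-60,39,14),S(575,320)),("c",(-60,67,14),S(553,352)),("c",(-110,39,14),S(655,370)),("c",(-110,67,14),S(637,402)),
("c",(-60,67,14),D(195,327)),("c",(-60,39,14),D(238,330)),("c",(-110,67,14),D(187,397)),("c",(-110,39,14),D(228,400)),
("c",(-115,19,0),D(252,416)),("c",(-115,-19,0),D(305,420)),("c",(0,19,24.5),D(267,260)),("c",(0,-19,24.5),D(333,268)),
("r",(170,100,146),D(177,32)),("r",(170,-100,146),D(420,55))]
def P(q,k,p):
    p=np.array(p)*m; Rz=R.from_euler("z",q[2]); o=np.array([q[0],q[1],0])
    if k=="r": return o+Rz.apply(p)
    return o+Rz.apply([q[4],q[3],.0945])+chute(q[2]).apply(p)
def f(q): return np.concatenate([proj(o[2][0],P(q,o[0],o[1]))-o[2][1:] for o in obs])
s=least_squares(f,[.45,.2,-1.57,0,-.037],loss="soft_l1")
q=s.x;print(q)
for o,r in zip(obs,f(q).reshape(-1,2)): print(o[0],o[1],o[2][0],r)
print("chute origin",P(q,"c",(0,0,0)),"key",P(q,"c",(-85,53,14)),"lip",P(q,"c",(-115,0,0)))
E
```

```text
[ 0.593   0.0485 -1.5631 -0.0362 -0.0296]
r (-140, -100, 60) scene [ 2.1564 -0.802 ]
r (-140, -100, 60) side [-0.7877  2.0405]
r (-140, 100, 60) scene [ 0.1933 -3.6645]
r (-140, 100, 60) side [-1.4901 -0.6262]
r (-140, 100, 0) scene [ 0.3809 -1.1236]
r (50, 100, 0) scene [-0.2725  0.3587]
c (-60, 39, 14) scene [ 1.5412 -2.9886]
c (-60, 67, 14) scene [ 1.9955 -3.3676]
c (-110, 39, 14) scene [ 1.884  -3.0732]
c (-110, 67, 14) scene [ 1.745  -3.1344]
c (-60, 67, 14) side [ 0.4298 -0.1996]
c (-60, 39, 14) side [-1.3523  0.4756]
c (-110, 67, 14) side [-1.0061 -1.3061]
c (-110, 39, 14) side [-1.9358 -0.5374]
c (-115, 19, 0) side [-0.5013 -1.0155]
c (-115, -19, 0) side [-0.8981  0.0638]
c (0, 19, 24.5) side [ 1.9665 -2.4397]
c (0, -19, 24.5) side [-2.9335 -2.9366]
r (170, 100, 146) side [-0.0772 -5.2434]
r (170, -100, 146) side [-0.0759 -4.0668]
chute origin [0.5566 0.0778 0.0945] key [0.6089 0.1629 0.0785] lip [0.5557 0.1858 0.0551]
```

```bash
cat >> h.py <<'E'
def goal(o,yaw,x,y,h,roll=0):
    """tool pose: TCP above chute point (x,y) at height h along normal; roll>0 lowers the finger in the chute"""
    C=chute(yaw); M=np.column_stack([C.apply([-1,0,0]),C.apply([0,1,0]),C.apply([0,0,-1])])
    Rt=R.from_rotvec(roll*C.apply([1,0,0]))*R.from_matrix(M)
    return o+C.apply([x,y,h]),Rt
def cur(s): 
    q=s["eef_rot"]; return s["tool_pos"],R.from_quat([q[1],q[2],q[3],q[0]])
E
python3 - <<'E'
from h import *; from rig import ctrl
p,r=cur(ctrl.observe())
P,G=goal(np.array([.5566,.0778,.0945]),-1.5631,-.085,.0265,.14)
print(P,P-p,np.degrees((G*r.inv()).as_rotvec()), r.as_matrix(),G.as_matrix())
E
```

```text
[0.5821 0.2059 0.1969] [ 0.4214  0.8353 -0.1062] [-17.1727  13.122   75.314 ] [[ 0.969   0.2472 -0.0001]
 [ 0.2472 -0.969   0.0015]
 [ 0.0003 -0.0015 -1.    ]] [[-0.0072  1.      0.0026]
 [ 0.9393  0.0077 -0.3429]
 [-0.3429 -0.     -0.9394]]
```

```bash
python3 -m pendant '[[0.0234,0.0464,0,0,0,0],[0.0234,0.0464,0,0,0,0],[0.0234,0.0464,0,0,0,0],[0.0234,0.0464,0,-1.908,1.458,8.368],[0.0234,0.0464,0,-1.908,1.458,8.368],[0.0234,0.0464,0,-1.908,1.458,8.368],[0.0234,0.0464,0,-1.908,1.458,8.368],[0.0234,0.0464,0,-1.908,1.458,8.368],[0.0234,0.0464,0,-1.908,1.458,8.368],[0.0234,0.0464,0,-1.908,1.458,8.368],[0.0234,0.0464,0,-1.908,1.458,8.368],[0.0234,0.0464,0,-1.908,1.458,8.368]]' -0.09 20; python3 -m pendant '[[0.0234,0.0464,-0.01,0,0,0],[0.0234,0.0464,-0.01,0,0,0],[0.0234,0.0464,-0.01,0,0,0],[0.0234,0.0464,-0.01,0,0,0],[0.0234,0.0464,-0.02,0,0,0],[0.0234,0.0464,-0.02,0,0,0],[0,0,-0.02,0,0,0],[0,0,0,0,0,0],[0,0,0,0,0,0]]'
python3 - <<'E'
from h import *; from rig import ctrl; import cv2
s=ctrl.observe(); p,r=cur(s)
f=ctrl.grab_frame("wrist"); cv2.imwrite("pics/w1.png",f["image"][:,:,::-1]); np.savez("w1.npz",K=f["camera_matrix"],T=f["tool_from_camera"],p=p,r=r.as_matrix())
P,G=goal(np.array([.5566,.0778,.0945]),-1.5631,-.085,.0265,.14)
print(s["clock"],P-p,np.degrees((G*r.inv()).as_rotvec()),s["gripper_width"],s["force"])
E
```

```text
clock: 1.65
tool_pos: [0.4419, -0.0713, 0.3039]
eef_rot: [0.125, 0.692, 0.701, -0.122]
force: [0.1, -0.1, 0.0]
gripper_width: 0.454
clock: 2.78
tool_pos: [0.5818, 0.2044, 0.2046]
eef_rot: [0.124, 0.694, 0.699, -0.122]
force: [0.9, 0.2, 0.7]
gripper_width: 0.455
2.775 [ 0.0003  0.0014 -0.0077] [0.0212 0.1106 0.0382] 0.45522526215599146 [0.868  0.2294 0.6747]
```

View pics/w1.png

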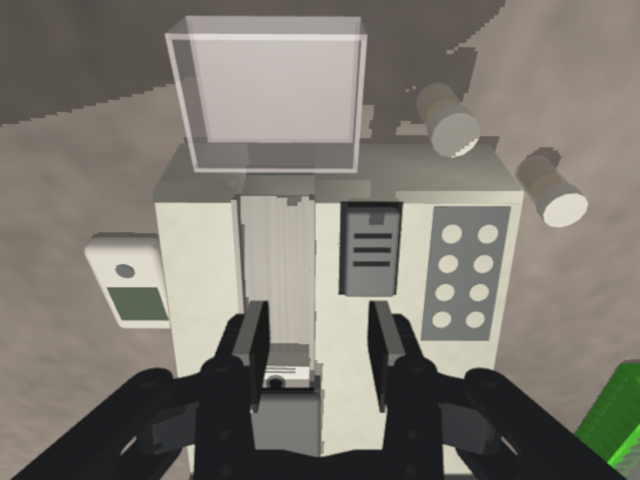

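Wrist view: chute floor spans columns 246–315 with its lip at row ~196. The key cap spans columns 343–400, rows 204–296. The cassette front shows at (287,375), and the fingertips are at about (258,302) and (378,302). I'll refine the pose from these.

```bash
python3 - <<'E'
from h import *
d=np.load("w1.npz");K_,T,p,r=d["K"],d["T"],d["p"],d["r"]
def wp(X):
    c=T[:3,:3].T@((r.T@(X-p))-T[:3,3]); c=K_@c; return c[:2]/c[2]
obs=[((-60,39,14),(346,295)),((-60,67,14),(396,296)),((-115,19,0),(315,196)),((-115,-19,0),(246,196)),((0,19,24.5),(321,388)),((0,-19,24.5),(255,392)),((-110,39,14),(344,222)),((-110,67,14),(399,222))]
def pt(q,c): return np.array([q[0],q[1],.0945])+chute(q[2]).apply(np.array(c)*1e-3)
f=lambda q:np.concatenate([wp(pt(q,a))-b for a,b in obs])
q=least_squares(f,[.5566,.0778,-1.5631],loss="soft_l1",f_scale=3).x
print(q); print(f(q).reshape(-1,2)); print(f([.5566,.0778,-1.5631]).reshape(-1,2))
# where fingertips should be, tool frame
for y in(-.0193-.007,-.0193,.0193,.0193+.007):
  for z in(.066,.070): print(y,z,wp(p+r@np.array([.011,y,z])),wp(p+r@np.array([-.011,y,z])))
E
```

```text
[ 0.5629  0.076  -1.5316]
[[  3.1003   2.4783]
 [  3.3253   0.3217]
 [ -4.594    0.6058]
 [ -4.5668   2.539 ]
 [ -4.4057  10.573 ]
 [ -3.1856   7.7455]
 [  4.4904 -10.6637]
 [  3.624  -12.139 ]]
[[ -4.6285   1.6417]
 [ -4.4779   0.558 ]
 [ -9.8994  -1.4529]
 [-10.4366  -1.3362]
 [-14.7521   9.4233]
 [-14.0047   5.5316]
 [ -0.9824 -11.7874]
 [ -1.9257 -11.8781]]
-0.0263 0.066 [249.1573 303.9577] [252.2748 353.4803]
-0.0263 0.07 [250.8286 298.9255] [253.8012 347.531 ]
-0.0193 0.066 [267.6983 303.9623] [269.9841 353.4871]
-0.0193 0.07 [268.9242 298.9297] [271.1037 347.5373]
0.0193 0.066 [369.9723 303.9875] [367.6687 353.5244]
0.0193 0.07 [368.7406 298.9529] [366.5439 347.5722]
0.0263 0.066 [388.5255 303.9921] [385.3891 353.5311]
0.0263 0.07 [386.8478 298.9571] [383.8571 347.5785]
```

```bash
python3 - <<'E'
import cv2
a=cv2.imread("pics/w1.png")[180:420,200:440]; cv2.imwrite("pics/w1c.png",cv2.resize(a,None,fx=2.5,fy=2.5,interpolation=cv2.INTER_CUBIC))
E
```

```text
(no output)
```

View pics/w1c.png

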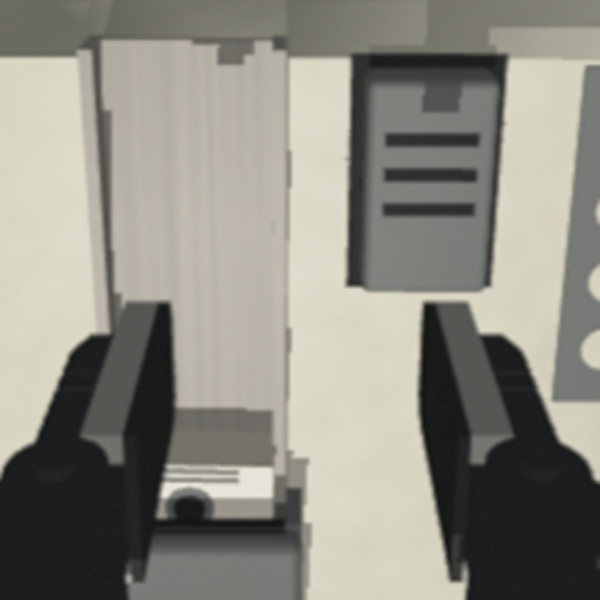

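```bash
python3 - <<'E'
from h import *
d=np.load("w1.npz");K_,T,p,r=d["K"],d["T"],d["p"],d["r"]
def wp(X):
    c=T[:3,:3].T@((r.T@(X-p))-T[:3,3]); c=K_@c; return c[:2]/c[2]
obs=[((-60,39,14),(346.4,296)),((-60,67,14),(396,296)),((-110,39,14),(347,209)),((-110,67,14),(400,209)),((-115,19,0),(311,197)),((-115,-19,0),(241,197)),((-14,18,14),(309,367)),((-14,18,0),(309,344))]
def pt(q,c): return np.array([q[0],q[1],.0945+(q[3] if len(q)>3 else 0)])+chute(q[2]).apply(np.array(c)*1e-3)
f=lambda q:np.concatenate([wp(pt(q,a))-b for a,b in obs])
for n in(3,4):
    q=least_squares(f,[.5566,.0778,-1.5631,0][:n],loss="soft_l1",f_scale=2).x
    print(q); print(f(q).reshape(-1,2).T)
    for y in(-.0263,.0263):
        Y=chute(q[2]).inv().apply(p+r@np.array([0,y,.068])-pt(q,(0,0,0)));print("finger centre in chute",Y)
E
```

```text
[ 0.5596  0.0776 -1.5561]
[[-0.4825  0.1102  0.2787  1.3838 -1.8549 -1.3034  0.5638  1.0564]
 [ 0.625   0.3009  1.1955  0.7945 -2.2532 -1.7263 -1.0029  7.933 ]]
finger centre in chute [-0.0813 -0.0022  0.0788]
finger centre in chute [-0.0809  0.0504  0.0788]
[ 0.5596  0.0757 -1.5573 -0.0022]
[[-0.6317 -0.684   0.2134  0.5699 -1.4236  0.0113  0.7647  1.2319]
 [-0.0627 -0.3401  1.6362  1.2963 -1.6735 -1.227  -2.4995  6.6711]]
finger centre in chute [-0.0822 -0.0024  0.0816]
finger centre in chute [-0.0819  0.0502  0.0815]
```

```bash
python3 - <<'E'
from h import *; from rig import ctrl
p,r=cur(ctrl.observe()); o=np.array([.5596,.0776,.0945]);yaw=-1.556
P,G=goal(o,yaw,-.086,.0265-.0048,.018+.069,.07)
print(P-p,np.degrees((G*r.inv()).as_rotvec()), "normal",chute(yaw).apply([0,0,1]))
E
```

```text
[-0.0024 -0.0159 -0.0584] [ 0.0415 -3.5986  1.83  ] normal [-0.0051  0.3429  0.9394]
```

```bash
python3 -m pendant '[[-0.0006,-0.004,-0.0146,0,-0.9,0.457],[-0.0006,-0.004,-0.0146,0,-0.9,0.457],[-0.0006,-0.004,-0.0146,0,-0.9,0.457],[-0.0006,-0.004,-0.0146,0,-0.9,0.457],[0,0,0,0,0,0],[0,0,0,0,0,0]]'
python3 - <<'E'
from h import *; from rig import ctrl; import cv2
s=ctrl.observe(); p,r=cur(s); o=np.array([.5596,.0776,.0945]);yaw=-1.556
f=ctrl.grab_frame("wrist"); cv2.imwrite("pics/w2.png",f["image"][:,:,::-1])
P,G=goal(o,yaw,-.086,.0265-.0048,.018+.069,.07)
print(P-p,np.degrees((G*r.inv()).as_rotvec()),s["force"])
for y in(-.0263,.0263): print(chute(yaw).inv().apply(p+r.apply([0,y,.069])-o))
E
```

```text
clock: 3.58
tool_pos: [0.5802, 0.1892, 0.147]
eef_rot: [0.149, 0.686, 0.705, -0.098]
force: [0.2, -0.3, 0.6]
gripper_width: 0.453
[-0.0005 -0.0006 -0.0002] [ 0.0353  0.0272 -0.0336] [ 0.1845 -0.3082  0.5874]
[-0.0865  0.0009  0.0168]
[-0.0865  0.0533  0.0205]
```

View pics/w2.png

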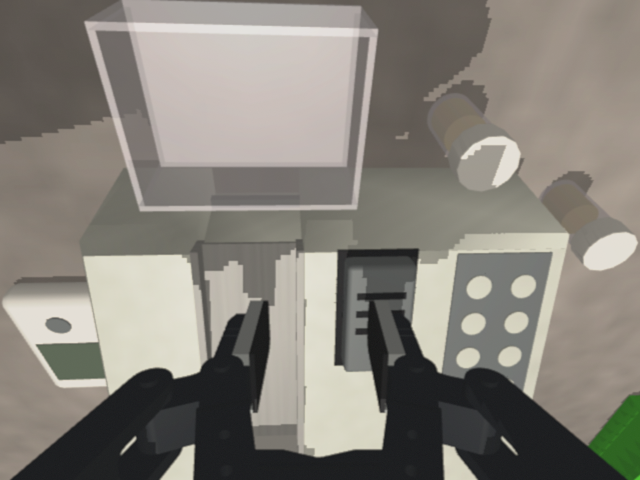

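The chute finger (tip at about (258,300) px) is over the middle of the channel, and the other (about (385,300)) is over the key. I'll go down along the deck normal.

```bash
python3 -m pendant '[[0,-0.0010,-0.0028,0,0,0],[0,-0.0010,-0.0028,0,0,0],[0,0,0,0,0,0]]'; python3 -m pendant '[[0,-0.0007,-0.0019,0,0,0],[0,0,0,0,0,0]]'; python3 -m pendant '[[0,-0.0003,-0.0009,0,0,0],[0,0,0,0,0,0]]';python3 -m pendant '[[0,-0.0003,-0.0009,0,0,0],[0,0,0,0,0,0]]'
```

```text
clock: 4.0
tool_pos: [0.58, 0.1874, 0.1403]
eef_rot: [0.148, 0.686, 0.706, -0.098]
force: [0.5, -0.1, 2.4]
gripper_width: 0.454
clock: 4.25
tool_pos: [0.58, 0.1867, 0.1384]
eef_rot: [0.148, 0.686, 0.706, -0.098]
force: [1.1, 1.0, 3.5]
gripper_width: 0.456
clock: 4.5
tool_pos: [0.5799, 0.1864, 0.1374]
eef_rot: [0.148, 0.686, 0.706, -0.098]
force: [2.1, -0.1, 3.6]
gripper_width: 0.458
clock: 4.75
tool_pos: [0.5798, 0.1861, 0.1364]
eef_rot: [0.148, 0.686, 0.706, -0.098]
force: [2.9, 0.8, 4.5]
gripper_width: 0.457
```

```bash
python3 -m pendant '[[0,-0.0003,-0.0009,0,0,0],[0,0,0,0,0,0]]';python3 -m pendant '[[0,-0.0003,-0.0009,0,0,0],[0,0,0,0,0,0]]';python3 -m pendant '[[0,-0.0003,-0.0009,0,0,0],[0,0,0,0,0,0]]'
python3 - <<'E'
from rig import ctrl; import cv2
f=ctrl.grab_frame("wrist"); cv2.imwrite("pics/w3.png",f["image"][:,:,::-1])
E
```

```text
clock: 5.0
tool_pos: [0.5798, 0.1858, 0.1355]
eef_rot: [0.148, 0.686, 0.706, -0.098]
force: [3.6, 0.0, 3.7]
gripper_width: 0.454
clock: 5.25
tool_pos: [0.5798, 0.1855, 0.1348]
eef_rot: [0.148, 0.686, 0.706, -0.098]
force: [3.0, 0.4, 6.0]
gripper_width: 0.456
clock: 5.5
tool_pos: [0.58, 0.1855, 0.1346]
eef_rot: [0.148, 0.686, 0.706, -0.098]
force: [1.0, 1.8, 9.0]
gripper_width: 0.457
```

View pics/w3.png

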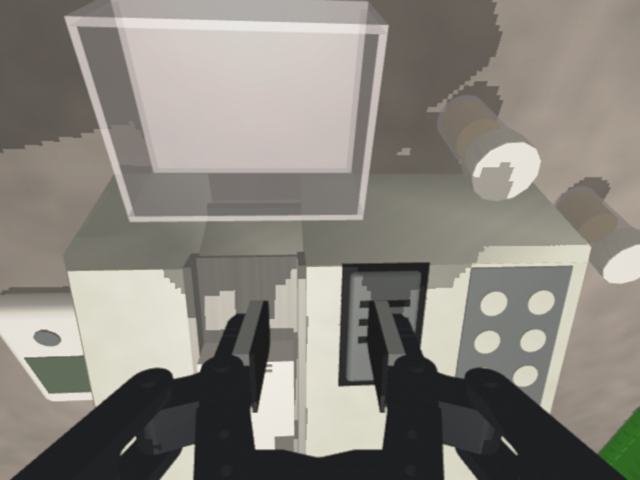

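```bash
cat > st.py <<'E'
from h import *; from rig import ctrl
for i in range(3):
    s=ctrl.observe(); p,r=cur(s); F=r.inv().apply(s["force"]);M=r.inv().apply(s["wrist_torque"]); print(s["clock"],"F",F,"M",M)
    ctrl.grab_frame("side")
for y in(-.0263,.0263): print(chute(-1.556).inv().apply(p+r.apply([0,y,.069])-[.5596,.0776,.0945]))
E
python3 st.py; python3 -m pendant '[[0,-0.0003,-0.0009,0,0,0],[0,0,0,0,0,0],[0,0,0,0,0,0]]'; python3 st.py
```

```text
5.55 F [-1.947   0.5934 -9.8166] M [-0.4168 -0.2069  0.0612]
5.6 F [-1.4892  0.7266 -8.6566] M [-0.4287 -0.1781  0.0886]
5.65 F [-1.7999  2.7044 -8.9072] M [-0.4572 -0.1686  0.0789]
[-0.0872  0.0006  0.0039]
[-0.0873  0.053   0.0076]
clock: 6.08
tool_pos: [0.58, 0.1854, 0.1344]
eef_rot: [0.149, 0.686, 0.706, -0.098]
force: [-2.0, 1.7, 13.4]
gripper_width: 0.454
6.075 F [ -2.9793  -0.9984 -13.2902] M [-0.239  -0.2631  0.0726]
6.125 F [ -1.929   -0.4075 -12.973 ] M [-0.1654 -0.2068  0.0403]
6.175 F [ -3.7822   0.1596 -13.2792] M [-0.1909 -0.2365  0.0214]
[-0.0872  0.0007  0.0037]
[-0.0872  0.0532  0.0074]
```

The moment and side forces can't tell me whether the last rise in force came from the key bottoming or from the chute finger touching the floor. I'll roll 2° about the key fingertip, which lifts the chute finger about 1.8 mm with the key still held, and press again.

```bash
python3 - <<'E'
from h import *; from rig import ctrl
p,r=cur(ctrl.observe()); C=chute(-1.556); rv=C.apply([1,0,0])*np.radians(-2)
k=r.apply([0,.0263,.071]); print(k-R.from_rotvec(rv).apply(k), np.degrees(rv))
E
```

```text
[0.0024 0.0004 0.001 ] [-0.0278  1.8785 -0.6858]
```

```bash
python3 -m pendant '[[0.0006,0.0001,0.00025,-0.007,0.47,-0.171],[0.0006,0.0001,0.00025,-0.007,0.47,-0.171],[0.0006,0.0001,0.00025,-0.007,0.47,-0.171],[0.0006,0.0001,0.00025,-0.007,0.47,-0.171],[0,0,0,0,0,0],[0,0,0,0,0,0]]'; python3 st.py;  python3 -m pendant '[[0,-0.0003,-0.0009,0,0,0],[0,0,0,0,0,0],[0,0,0,0,0,0]]'; python3 st.py
```

```text
clock: 6.98
tool_pos: [0.5825, 0.1857, 0.1353]
eef_rot: [0.137, 0.688, 0.704, -0.11]
force: [-0.6, 1.8, 13.2]
gripper_width: 0.457
6.975 F [ -2.79    -0.1189 -13.0116] M [-0.237  -0.2219  0.1061]
7.025 F [ -2.4851   0.4332 -12.0489] M [-0.2233 -0.2081  0.0383]
7.075 F [ -2.1149  -0.5858 -12.4662] M [-0.2338 -0.1743  0.0474]
[-0.0872  0.0006  0.0054]
[-0.0872  0.0532  0.0073]
clock: 7.5
tool_pos: [0.5826, 0.1857, 0.1352]
eef_rot: [0.137, 0.688, 0.704, -0.11]
force: [-2.4, 3.0, 17.3]
gripper_width: 0.458
7.5 F [ -3.0825  -1.7066 -17.3588] M [ 0.0294 -0.3129  0.0344]
7.55 F [ -2.8103  -2.0202 -16.9489] M [ 0.0292 -0.2303  0.0829]
7.6 F [ -2.5106  -2.5381 -15.9439] M [ 0.0551 -0.2505  0.0303]
[-0.0872  0.0007  0.0052]
[-0.0872  0.0533  0.0071]
```

The force stayed at about 13 N after the chute finger rose, then increased with almost no further travel, so it is the key that has bottomed. Next I'll check the cassette.

```bash
python3 - <<'E'
from rig import ctrl; import cv2,numpy as np
w=ctrl.grab_frame("wrist")["image"][180:480,180:440,::-1]; s=ctrl.grab_frame("side")["image"][225:325,270:370,::-1]; c=ctrl.grab_frame("scene")["image"][225:290,300:400,::-1]
g=lambda a,k:cv2.resize(a,(k,int(a.shape[0]*k/a.shape[1])),interpolation=cv2.INTER_CUBIC)
W=g(w,400);S=g(s,300);C=g(c,390)
o=np.zeros((600,800,3),np.uint8);o[:W.shape[0],:400]=W[:600];o[:300,400:700]=S;o[310:310+C.shape[0],405:795]=C
cv2.imwrite("pics/chk.png",o)
E
```

```text
(no output)
```

View pics/chk.png

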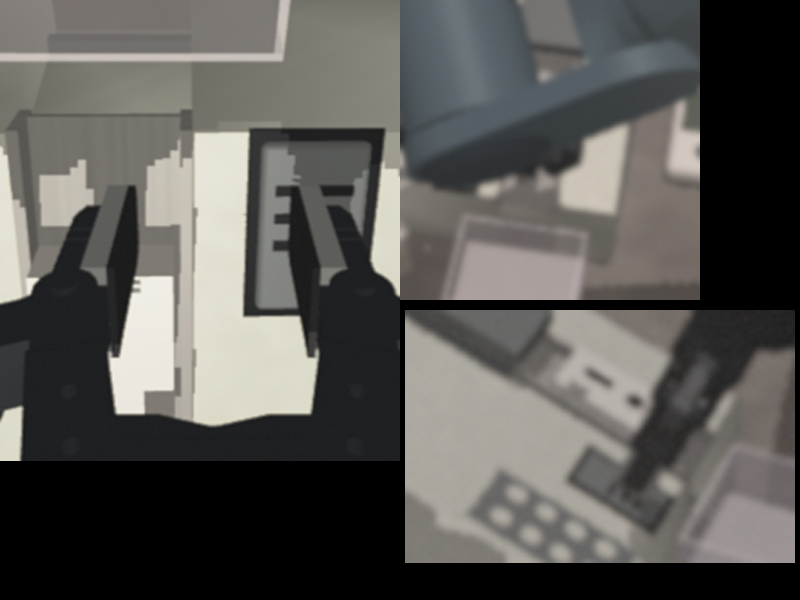

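The cassette is out on the chute and lying flat, clear of the hood (scene inset at about (610,375)). It rests against the chute finger, and the key cap is sunk under the other finger. Handing in.

```bash
python3 -c "
from rig import ctrl
s=ctrl.observe();print(s['clock'],s['force'],s['gripper_width']);print(ctrl.job_done())"
```

```text
7.8 [-3.3033827   2.18351715 15.92644727] 0.4548428064400633
the job is handed in; nothing more can be done
None
```

The check cassette is out of the slot and stopped on the chute against one finger, while the other finger holds the eject key down. I handed it in at 7.8 s on the robot clock.

**How it was done:** I set the jaws about 38 mm apart and pushed down at right angles to the sloped deck, so one finger pressed the key while the other already stood in the chute. The cassette was never pinched or lifted.

**Last checks:**
- **Key:** it stopped moving while the push rose from about 13 to 17 N, well above its 5 N spring, so I take it as fully down.
- **Cassette:** the final wrist and scene pictures show it flat on the chute, clear of the hood and resting against the finger. The side view was blocked by the arm.
- **Other items:** I moved nothing else on purpose. The vials, meter and tray looked undisturbed in the wrist view taken just after the press. I did not check the items behind the reader or the pipette again.

**Unclear reading:** the wrist torque and sideways force did not fit cleanly with a load on the key alone, and could have meant the chute finger was touching the floor. I rolled the gripper 2° to raise that finger by nearly 2 mm. The force did not drop, so I concluded it was the key that had bottomed.

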